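# Tip open the round casket on the gift shop counter

### The arm

A 6-joint arm with a two-finger parallel gripper is mounted at the origin on the work surface. World frame = base frame: x ahead of the robot, y to its left, z up, the work surface at z = 0. Lengths are in m, angles in rad, forces in N, time in s.
With the tool pointing down it reaches from about 0.375 to 0.9 m from the base axis. Payload 3.1 kg.
Tool frame: the origin (TCP) lies between the finger pads; the fingertips stand 14 mm ahead of it and the grasp point (between the pads) lies 5 mm behind it (tips_ahead is the distance from the TCP to the fingertips, in m); y points along the fingers, z is the direction in which the jaws open and shut, and the axes are right-handed (so a half turn about y gives the same grasp; the last joint's range is limited). The gripper opens to 87 mm and grips with 3 to 60 N. Pads are 19 mm wide; open, the fingers measure 117 mm over their backs; the gripper's body (75 mm by 190 mm) begins 51 mm behind the grasp point.
Start: joints at [1.121, 0.527, 1.433, -0, 1.181, -0.178], TCP at [0.168, 0.602, 0.237] pointing down, gripper open.
Joint ranges: [-3.08, 3.08], [-0.75, 2.2], [0.22, 2.44], [-1.43, 4.57], [0, 2.65], [-2.85, 2.85]. Speed limits (rad/s): [2.79, 2.79, 3.14, 3.14, 3.14, 3.14].

### API

Orientations are given as a rotation vector (axis times angle).
In Python, from station import * gives the robot as it stands.
- The arm moves only by the tool step_arm, never from a script. Its argument "rows" is a list of rows, each a list of 6 numbers: the shift along the tool's x, y, z in mm, then the turn, a rotation vector about the tool's x, y, z in degrees. In form: [[dx, dy, dz, ax, ay, az], ...]. A call has 1 to 20 rows; each row is the pose to reach, as a shift and turn from the pose measured when the call began, along the tool's axes at that moment; what a row does not reach only later rows make up. A row lasts 1/8 s, in which the tool goes at most 62.5 mm and 10.7 degrees, less where a joint would pass 70% of its speed; a pose out of reach is approached as far as the arm can. A call with a gripper value outside its range is refused whole. "hand" is the finger opening in mm, from 0 to 87, set as the call begins (left out, the last holds). The fingers move at their own pace and stop on an object; the grip force is fixed at half the most. Time passes only in rows, so rows that repeat a pose let the fingers close. It gives the time, the measured TCP pose, the force and the opening at its end, in the units of the state.
- get_obs(): the state, without advancing time (a new reading comes with each control period).
- grab_frame(name): name is "scene" or "top" or "wrist"; returns the picture (384x512x3 uint8, blue, green, red); there is no depth.
- camera_params(name): a dict with "fx", "fy", "cx", "cy" (pixels), "cam_to_world" (4x4, takes a point from camera to world coordinates). Camera axes: x right, y down, z forward; pixel columns grow to the right and rows downward; lengths in m; the calibration is good to about 2 mm. A picture is of the moment at which its call begins: read the wrist's pose just before it. camera_params takes no time and is no camera call; for the wrist camera it gives the pose at the moment of the call.
- sign_off(): hands the job in, once; it reports no verdict.
The state is a dict: "t": time; "joint_pos": joint angles; "dq": joint speeds; "tau": joint torques, N m; "position": TCP position; "orientation": TCP orientation; "wrist_force": force on the tool from outside, world axes, zero at the start; "wrist_torque": the same for the moment, N m; "opening": opening from 0.0 (shut) to 1.0 (fully open).
Only numpy, scipy, OpenCV 4.12 (cv2) and the standard library are available. Lean on these libraries where they do the work, as an engineer would, in place of code of your own. Each camera call takes 0.05 s, during which the arm holds its last target.

### The job

The customer across the counter wants to see into the round casket: press down the thumb tab behind its lid, about as far as it will go, so that the lid tips right up, and let go so that it stays open. Leave the lids of the square and the oblong casket shut.

Things in the scene. Friction and masses are not known exactly. Their poses are not given: they have to be found in the camera images.
- round_tab (a point): Centre of the top face of the round casket's brass thumb tab, the end to press: a plate 44 mm long, 40 wide, 7 thick, on the robot's side of the casket. Axes ride on the lid: x along the arm from tab to lid (away from the robot, within 20 deg), y along the level pivot, z up out of the tab. The pivot is 66 mm along +x, 5 mm along -z. Lid shut: tab top 79 mm above the counter, free below.
- round_lid (a joint): Angle (rad) of the round casket's lid: 0 shut, grows as the tab goes down and the lid tips up, 0.8 wide open at its stop; starts at 0 to 0.12. Tab, arm and lid are one rigid rocker; its stiff pivot needs 3 to 5 N on the tab and stays where left. Casket: dark wood, flat brass lid, 100 mm across, 82 high, centre 62 mm beyond the pivot, fixed to the counter.
- square_lid (a joint): Lid angle (rad) of the square casket, 94 x 94 mm: same make, height, tab and materials as the round one; 0 shut (starts below 0.06), 0.8 open; to stay shut. The three fixed caskets stand side by side about 240 mm apart in any order, tabs towards the robot. Loose brass bells 58 mm tall stand between them, beyond the tabs.
- oblong_lid (a joint): Lid angle (rad) of the oblong casket, 94 mm wide and 144 mm long: same make, height, tab and materials as the round one; 0 shut (starts below 0.06), 0.8 open; to stay shut.
Mind the look-alikes: they are no part of the job. What is shaped like the part that bears round_tab but purple is not meant.

How it is judged:
By the outcome, as a careful person would: the job done as asked, in the order asked, and still so for the second after the job is handed in, with the robot touching nothing.
It also fails if it takes over 30 s, if anything falls off the work surface, if the arm or the gripper's body presses on something with over 40 N, if the wrist force passes 120 N, or if a joint passes its speed limit or range.

## Working session

There is one attempt and no reset: what is moved stays moved. The work goes in short steps, Python scripts to look and compute and a tool call to move; the robot and the scene stay as the last step left them, time stands still between calls to the robot, and variables do not carry over. Pictures are saved under pics/ and viewed, and the job is handed in when it is done.

Besides the shell and the picture viewer there is one more tool, called after "Request:" as a command line: name --pt "numbers of a row" for each row, then --argument value for the rest. step_arm: Moves the arm, as the interface text tells. Its arguments: {"type":"object","properties":{"rows":{"type":"array"},"hand":{"type":"number"}},"required":["rows"]}

```bash
mkdir -p pics; python3 - <<'E'
from station import *
import cv2
o=get_obs();print(o)
for n in ("scene","top"):
    cv2.imwrite(f"pics/{n}0.png",grab_frame(n)); c=camera_params(n);print(n,c)
E
```

```text
{'t': 0.0, 'joint_pos': array([ 1.12050726e+00,  5.28462332e-01,  1.43389984e+00,  2.80290231e-05,
        1.18139532e+00, -1.78499610e-01]), 'dq': array([-0.00123392, -0.00126151, -0.00066117, -0.00056917, -0.00052388,
        0.00101202]), 'tau': array([ 9.95518967e-04, -4.40037167e+01, -1.76589149e+01,  6.33549783e-02,
        5.83472766e-02, -1.29342466e-04]), 'position': array([0.16743882, 0.60142643, 0.23557475]), 'orientation': array([-1.5622994 ,  0.21395921, -0.21286585]), 'wrist_force': array([-0.18458934,  0.60595467, -0.43058624]), 'wrist_torque': array([0.03431918, 0.02159789, 0.00783232]), 'opening': 0.9977642406669648}
scene {'fx': 388.6097729878075, 'fy': 388.6097729878075, 'cx': 254.3246348371372, 'cy': 202.10152937767654, 'cam_to_world': array([[ 0.8523358 ,  0.41473506, -0.3186197 ,  0.7712168 ],
       [ 0.52297773, -0.67093998,  0.52567466, -0.50500465],
       [ 0.00424102, -0.61468233, -0.78876336,  0.73055932],
       [ 0.        ,  0.        ,  0.        ,  1.        ]])}
top {'fx': 441.5668145863843, 'fy': 441.5668145863843, 'cx': 265.29625871046915, 'cy': 192.51574305453667, 'cam_to_world': array([[ 0.02007041, -0.98108305,  0.1925441 ,  0.28960231],
       [-0.99964922, -0.01636315,  0.02082513, -0.07398486],
       [-0.01728055, -0.19289452, -0.98106732,  1.26920116],
       [ 0.        ,  0.        ,  0.        ,  1.        ]])}
```

View pics/scene0.png

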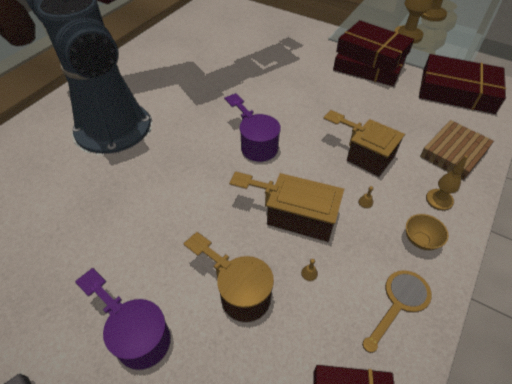

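View pics/top0.png

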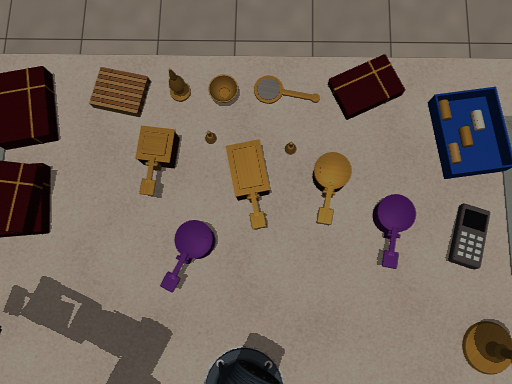

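The top view shows three round rockers. One is brass at (332,172) with its tab at (325,216), and two are purple at (195,240) and (396,214). The brass round one fits; the purple ones are excluded. The square casket is at (157,146) and the oblong at (248,168). I'll confirm in a crop and measure.

```bash
cat > h.py <<'E'
from station import *
import numpy as np, cv2
def ray(n,u,v,z,c=None):
    c=c or camera_params(n);T=c["cam_to_world"]
    d=T[:3,:3]@np.array([(u-c["cx"])/c["fx"],(v-c["cy"])/c["fy"],1]);o=T[:3,3]
    return o+d*(z-o[2])/d[2]
def proj(n,p,c=None):
    c=c or camera_params(n);T=c["cam_to_world"]
    q=T[:3,:3].T@(np.array(p)-T[:3,3]);return c["fx"]*q[0]/q[2]+c["cx"],c["fy"]*q[1]/q[2]+c["cy"]
E
python3 - <<'E'
import cv2,numpy as np
t=cv2.imread("pics/top0.png");s=cv2.imread("pics/scene0.png")
a=cv2.resize(t[140:240,290:390],(400,400),interpolation=2);b=cv2.resize(s[225:325,180:280],(400,400),interpolation=2)
cv2.imwrite("pics/crop0.png",np.hstack([a,b]))
E
```

```text
(no output)
```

View pics/crop0.png

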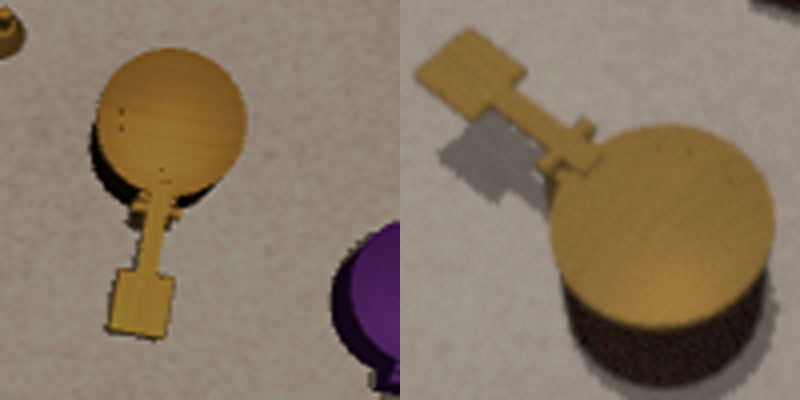

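The crop confirms it: the round brass lid has its tab centred at top px (325,216) and scene px (197.5,243.5).

```bash
cat >> h.py <<'E'
from scipy.spatial.transform import Rotation as R
E
python3 - <<'E'
from h import *
from scipy.optimize import least_squares
for z in (.079,.075,.071):print(z,ray("top",325,216,z),ray("scene",197.5,243.5,z))
def f(p):return np.r_[np.array(proj("top",p))-(325,216),np.array(proj("scene",p))-(197.5,243.5)]
r=least_squares(f,[.4,-.15,.079]);print("tri",r.x,r.fun)
L=ray("top",332.75,170.75,.082);print("lid",L)
for q in ((109.7,328),(160,337.5),(173,278),(118,269)): print(ray("top",290+q[0]/4,140+q[1]/4,.077))
o=get_obs();print(R.from_rotvec(o["orientation"]).as_matrix().round(3),o["position"])
for n,uv,z in(("top",(396,214),.08),("top",(390,260),.08),("top",(248,168),.08),("top",(259,221),.08),("top",(291,148),.03)):print(ray(n,*uv,z))
E
```

```text
0.079 [ 0.46098232 -0.21197833  0.079     ] [ 0.46705358 -0.21710957  0.079     ]
0.075 [ 0.46155829 -0.2124421   0.075     ] [ 0.46518628 -0.21534215  0.075     ]
0.071 [ 0.46213426 -0.21290586  0.071     ] [ 0.46331899 -0.21357473  0.071     ]
tri [ 0.46250085 -0.21294487  0.06940005] [-0.05400084 -0.05031483 -0.05207963  0.01209676]
lid [ 0.58691436 -0.23371819  0.082     ]
[ 0.44450031 -0.19162655  0.077     ]
[ 0.43863921 -0.22557559  0.077     ]
[ 0.47952862 -0.234737    0.077     ]
[ 0.48509004 -0.19738349  0.077     ]
[[ 0.963 -0.001  0.268]
 [-0.268 -0.002  0.963]
 [-0.    -1.    -0.002]] [0.16750408 0.60148385 0.23567058]
[ 0.46967341 -0.40350692  0.08      ]
[ 0.34613783 -0.38315066  0.08      ]
[0.59157184 0.00068974 0.08      ]
[ 0.44401484 -0.03324969  0.08      ]
[ 0.66629358 -0.11996139  0.03      ]
```

The tab is at about (0.4625, -0.213, 0.070), with the lid slightly ajar and the arm's yaw at about -9.5°. I'll work out the approach with the jaws closed and aligned to the pivot, leaning slightly back.

```bash
cat >> h.py <<'E'
YAW=np.radians(-9.5); D=np.array([np.cos(YAW),np.sin(YAW),0])
def row(tip,tilt):
    o=get_obs();R0=R.from_rotvec(o["orientation"]).as_matrix();t=np.radians(tilt)
    y=np.sin(t)*D-np.cos(t)*np.array([0,0,1]);z=np.cross([0,0,1.],D);x=np.cross(y,z)
    Rt=np.c_[x,y,z];p=np.array(tip)-.014*y
    return np.r_[R0.T@(p-o["position"])*1000,np.degrees(R.from_matrix(R0.T@Rt).as_rotvec())].round(1)
E
python3 - <<'E'
from h import *
print(row([.40,.42,.22],0));print(row([.50,.2,.20],0));print(row([.4625,-.213,.15],15));print(row([.4625,-.213,.11],15))
E
```

```text
[ 2.727e+02  1.800e+00 -1.124e+02  1.000e-01 -6.100e+00 -0.000e+00]
[ 4.281e+02  2.210e+01 -2.974e+02  1.000e-01 -6.100e+00 -0.000e+00]
[ 499.3   73.3 -705.6    0.9   -6.   -15. ]
[ 499.3  113.3 -705.5    0.9   -6.   -15. ]
```

Request:
step_arm --pt "428 22 -297 0 -6 0" --pt "428 22 -297 0 -6 0" --pt "428 22 -297 0 -6 0" --pt "428 22 -297 0 -6 0" --pt "428 22 -297 0 -6 0" --pt "428 22 -297 0 -6 0" --pt "428 22 -297 0 -6 0" --pt "428 22 -297 0 -6 0" --pt "428 22 -297 0 -6 0" --pt "499 73 -705 1 -6 -15" --pt "499 73 -705 1 -6 -15" --pt "499 73 -705 1 -6 -15" --pt "499 73 -705 1 -6 -15" --pt "499 73 -705 1 -6 -15" --pt "499 73 -705 1 -6 -15" --pt "499 73 -705 1 -6 -15" --pt "499 73 -705 1 -6 -15" --pt "499 73 -705 1 -6 -15" --pt "499 73 -705 1 -6 -15" --hand 0

```text
t: 2.48
position: [0.4586, -0.2096, 0.1638]
orientation: [-1.576, -0.077, -0.333]
wrist_force: [1.1, -0.1, -0.2]
opening: 0.003
```

```bash
python3 - <<'E'
from h import *
print(row([.4625,-.213,.15],15));
c=camera_params("wrist");w=grab_frame("wrist");s=grab_frame("scene")
print(proj("wrist",[.4625,-.213,.07],c),proj("scene",[.4625,-.213,.07]))
cv2.imwrite("pics/w1.png",w)
cv2.imwrite("pics/s1.png",cv2.resize(s[150:350,120:320],(600,600)))
E
```

```text
[ 0.7  0.5 -2.7 -0.2  0.1 -0.1]
(np.float64(258.97065058160655), np.float64(177.380176553053)) (np.float64(197.39740269236273), np.float64(243.371986622769))
```

View pics/w1.png

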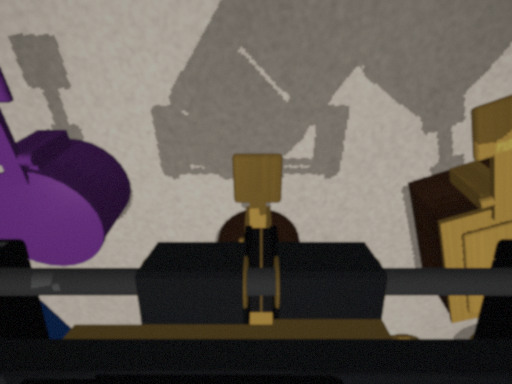

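View pics/s1.png

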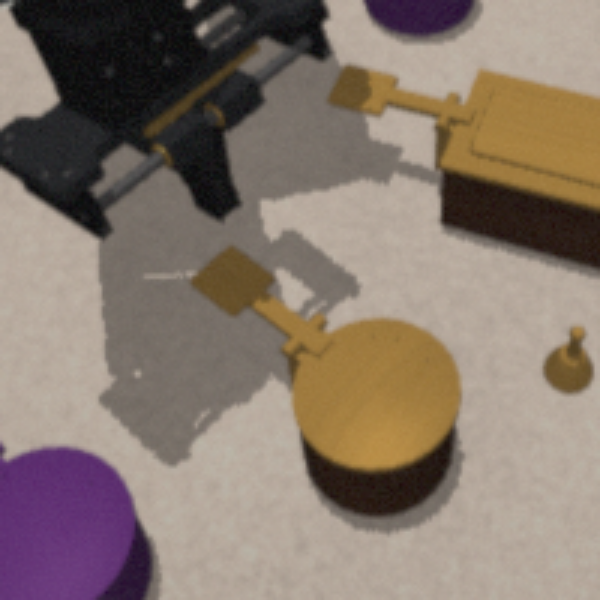

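The wrist view shows the brass tab at (258,178), within 1-2 px of my prediction (259,177). The scene view shows the fingertips hovering above it, with the body's wide side along the pivot and clear of the neighbours. Next I'll compute the pressing arc.

```bash
python3 - <<'E'
from h import *
P=np.array([.5275,-.2235,.074])
for th in (.1,.2,.3,.4,.5,.6,.7,.75,.8):
    c,s=np.cos(th),np.sin(th)
    tip=P+D*(-.066*c-.005*s)+[0,0,.005*c-.066*s]
    print(th,tip.round(4),row(tip,max(15,min(40,np.degrees(th)))))
print(row([.463,-.213,.085],15))
E
```

```text
0.1 [ 0.4622 -0.2126  0.0724] [-20.1  75.4  -2.2  -0.1   0.1  -0. ]
0.2 [ 0.4627 -0.2127  0.0658] [-21.3  81.9  -2.2  -0.1   0.1  -0. ]
0.3 [ 0.4639 -0.2128  0.0593] [-22.4  88.5  -2.2  -0.2   0.1  -2.2]
0.4 [ 0.4656 -0.2131  0.0529] [-23.7  95.3  -2.2  -0.2   0.1  -7.9]
0.5 [ 0.468  -0.2135  0.0467] [-2.440e+01  1.021e+02 -2.200e+00 -2.000e-01  1.000e-01 -1.370e+01]
0.6 [ 0.471  -0.214   0.0409] [-2.43e+01  1.09e+02 -2.20e+00 -2.00e-01  1.00e-01 -1.94e+01]
0.7 [ 0.4745 -0.2146  0.0353] [-2.350e+01  1.158e+02 -2.300e+00 -2.000e-01  1.000e-01 -2.500e+01]
0.75 [ 0.4765 -0.215   0.0327] [-2.230e+01  1.189e+02 -2.300e+00 -2.000e-01  1.000e-01 -2.500e+01]
0.8 [ 0.4786 -0.2153  0.0301] [-2.090e+01  1.218e+02 -2.300e+00 -2.000e-01  1.000e-01 -2.500e+01]
[-16.   63.5  -2.4  -0.1   0.1  -0. ]
```

Request:
step_arm --pt "-8 32 -2 0 0 0" --pt "-16 63 -2 0 0 0" --pt "-20 75 -2 0 0 0" --pt "-21 82 -2 0 0 0" --pt "-22 88 -2 0 0 -2" --pt "-24 95 -2 0 0 -8" --pt "-24 102 -2 0 0 -14" --pt "-24 109 -2 0 0 -19" --pt "-24 113 -2 0 0 -22" --pt "-23.5 116 -2 0 0 -25" --pt "-23.5 116 -2 0 0 -25"

```text
t: 3.95
position: [0.5622, -0.1986, 0.1776]
orientation: [-1.591, -0.291, -0.595]
wrist_force: [-0.0, -0.6, 0.3]
opening: 0.003
```

```bash
python3 - <<'E'
from h import *
o=get_obs();print(o)
print(R.from_rotvec(o["orientation"]).as_matrix().round(3))
print(R.from_rotvec([-1.576,-.077,-.333]).as_matrix().round(3))
s=grab_frame("scene")
cv2.imwrite("pics/s2.png",cv2.resize(s,(800,600)))
E
```

```text
{'t': 3.95, 'joint_pos': array([-0.63400984,  0.46950539,  1.9811579 ,  0.92282646,  0.27011648,
       -2.85395732]), 'dq': array([ 0.08156065, -0.19478445, -0.0957604 ,  0.11278462,  0.10777925,
        0.00138149]), 'tau': array([-2.38574529e-01, -3.36567128e+01, -1.05304867e+01,  3.88982249e-01,
       -6.78731538e-01, -2.00259889e-02]), 'position': array([ 0.56215056, -0.19859045,  0.17761193]), 'orientation': array([-1.59055063, -0.2905646 , -0.59537487]), 'wrist_force': array([-0.01017281, -0.56839589,  0.25119084]), 'wrist_torque': array([0.10094134, 0.36538641, 0.00754033]), 'opening': 0.0032389009443368143}
[[ 0.83   0.521  0.201]
 [-0.162 -0.119  0.98 ]
 [ 0.534 -0.845 -0.014]]
[[ 0.953  0.255  0.163]
 [-0.158 -0.039  0.987]
 [ 0.258 -0.966  0.003]]
```

View pics/s2.png

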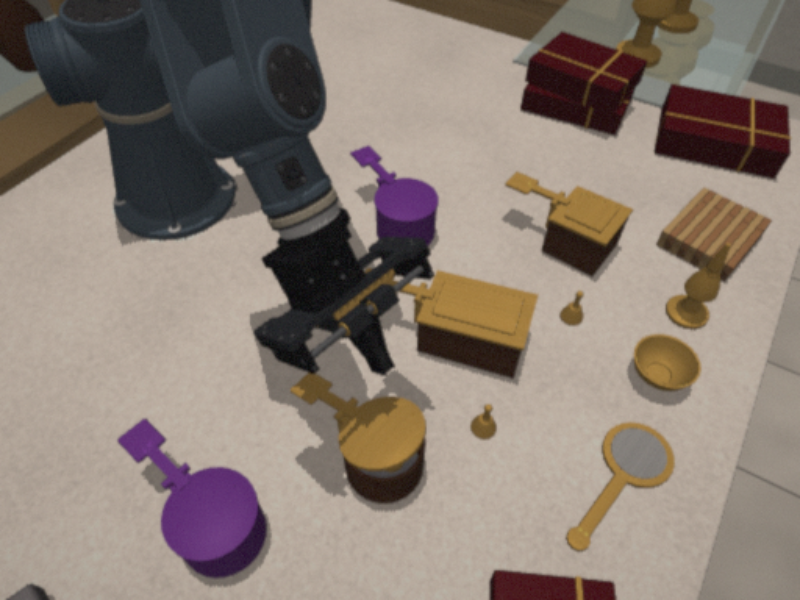

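The tool swung off course: leaning it forward drove wrist joint 5 towards its singularity and joint 6 to the edge of its range (-2.854). The lid was pushed only slightly open, and the scene shows nothing else disturbed. I'll straighten the tool back to vertical, up and away, and press with it upright.

```bash
python3 - <<'E'
from h import *
print(row([.53,-.205,.20],15));print(row([.453,-.212,.17],0))
E
```

```text
[-11.4 -47.4 -13.3   1.6  -1.5  17.5]
[-86.8 -60.  -35.    1.4  -1.7  32.5]
```

Request:
step_arm --pt "-5 -24 -6 1 -1 8" --pt "-11 -47 -13 1 -1 17" --pt "-50 -53 -24 1 -1 25" --pt "-87 -60 -35 1 -2 32" --pt "-87 -60 -35 1 -2 32" --pt "-87 -60 -35 1 -2 32"

```text
t: 4.75
position: [0.4536, -0.2117, 0.1838]
orientation: [-1.575, 0.121, -0.137]
wrist_force: [-0.4, 0.2, -0.1]
opening: 0.004
```

```bash
python3 - <<'E'
from h import *
o=get_obs();print(o["joint_pos"],o["position"]);print(row([.453,-.212,.17],0))
P=np.array([.5275,-.2235,.074])
print("hover",row(P-D*.0755+[0,0,.04],0))
for th in (.1,.2,.3,.4,.5,.6,.7,.75,.8,.85):
    c,s=np.cos(th),np.sin(th)
    tip=P+D*(-.0095-.066*c-.005*s)+[0,0,.005*c-.066*s]
    print(th,tip.round(4),row(tip,0))
s=grab_frame("scene")
cv2.imwrite("pics/s3.png",cv2.resize(s[150:350,120:370],(750,600)))
E
```

```text
[-6.59228898e-01  4.34781441e-01  1.80427702e+00 -1.99202777e-03
  8.89444464e-01 -2.06512340e+00] [ 0.45364415 -0.21166207  0.18379372]
[-0.6 -0.2 -0.4  0.4  0.1  0.6]
hover [-1.3 55.8  0.9  0.4  0.1  0.6]
0.1 [ 0.4529 -0.211   0.0724] [-1.9 97.4  1.3  0.4  0.1  0.6]
0.2 [ 0.4534 -0.2111  0.0658] [-1.50e+00  1.04e+02  1.30e+00  4.00e-01  1.00e-01  6.00e-01]
0.3 [ 0.4545 -0.2113  0.0593] [-4.000e-01  1.105e+02  1.400e+00  4.000e-01  1.000e-01  6.000e-01]
0.4 [ 0.4563 -0.2116  0.0529] [1.300e+00 1.169e+02 1.400e+00 4.000e-01 1.000e-01 6.000e-01]
0.5 [ 0.4586 -0.212   0.0467] [3.700e+00 1.231e+02 1.400e+00 4.000e-01 1.000e-01 6.000e-01]
0.6 [ 0.4616 -0.2125  0.0409] [6.60e+00 1.29e+02 1.50e+00 4.00e-01 1.00e-01 6.00e-01]
0.7 [ 0.4652 -0.2131  0.0353] [1.010e+01 1.346e+02 1.500e+00 4.000e-01 1.000e-01 6.000e-01]
0.75 [ 0.4671 -0.2134  0.0327] [1.210e+01 1.373e+02 1.500e+00 4.000e-01 1.000e-01 6.000e-01]
0.8 [ 0.4692 -0.2138  0.0301] [1.420e+01 1.398e+02 1.500e+00 4.000e-01 1.000e-01 6.000e-01]
0.85 [ 0.4715 -0.2141  0.0277] [1.640e+01 1.423e+02 1.600e+00 4.000e-01 1.000e-01 6.000e-01]
```

View pics/s3.png

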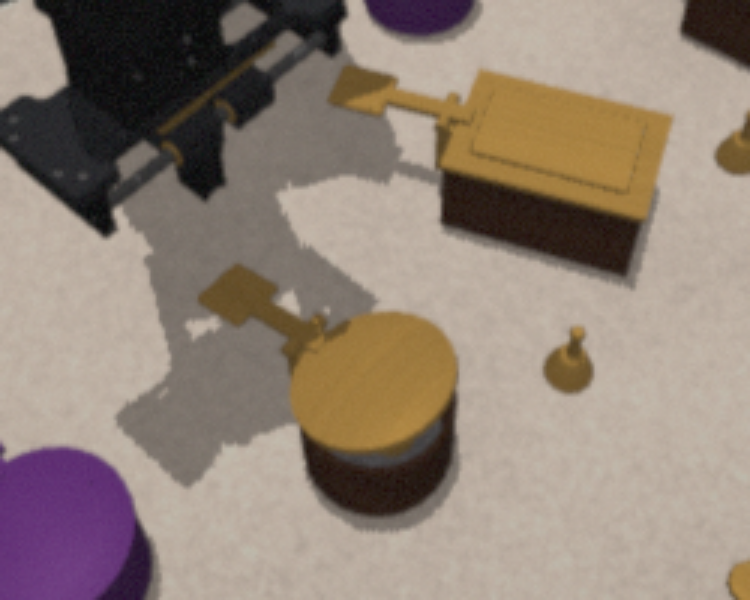

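The wrist is back to normal (q4≈0, q5=0.89). The scene shows the round lid slightly raised and the oblong lid shut. Now I'll press with the tool upright.

Request:
step_arm --pt "-1 56 1 0 0 0" --pt "-2 90 1 0 0 0" --pt "-1 104 1 0 0 0" --pt "0 111 1 0 0 0" --pt "1 117 1 0 0 0" --pt "4 123 1 0 0 0" --pt "4 123 1 0 0 0"

```text
t: 5.68
position: [0.4588, -0.2123, 0.061]
orientation: [-1.576, 0.121, -0.136]
wrist_force: [-1.3, 0.2, -0.2]
opening: 0.003
```

```bash
python3 - <<'E'
from h import *
o=get_obs();print(o["joint_pos"],o["position"],o["wrist_force"])
P=np.array([.5275,-.2235,.074])
for th in (.5,.6,.7,.75,.8,.82,.85):
    c,s=np.cos(th),np.sin(th)
    tip=P+D*(-.0095-.066*c-.005*s)+[0,0,.005*c-.066*s]
    print(th,row(tip,0))
s=grab_frame("scene")
cv2.imwrite("pics/s4.png",cv2.resize(s[150:350,120:370],(750,600)))
E
```

```text
[-0.65364391  0.6585024   1.87610369 -0.00333733  0.59397268 -2.05833487] [ 0.45879631 -0.21228921  0.06100509] [-1.27776718  0.23839178 -0.24955304]
0.5 [-0.2  0.3  0.3  0.4  0.1  0.6]
0.6 [2.8 6.2 0.3 0.4 0.1 0.6]
0.7 [ 6.3 11.8  0.4  0.4  0.1  0.6]
0.75 [ 8.3 14.4  0.4  0.4  0.1  0.6]
0.8 [10.4 17.   0.4  0.4  0.1  0.6]
0.82 [11.2 18.   0.4  0.4  0.1  0.6]
0.85 [12.6 19.4  0.4  0.4  0.1  0.6]
```

View pics/s4.png

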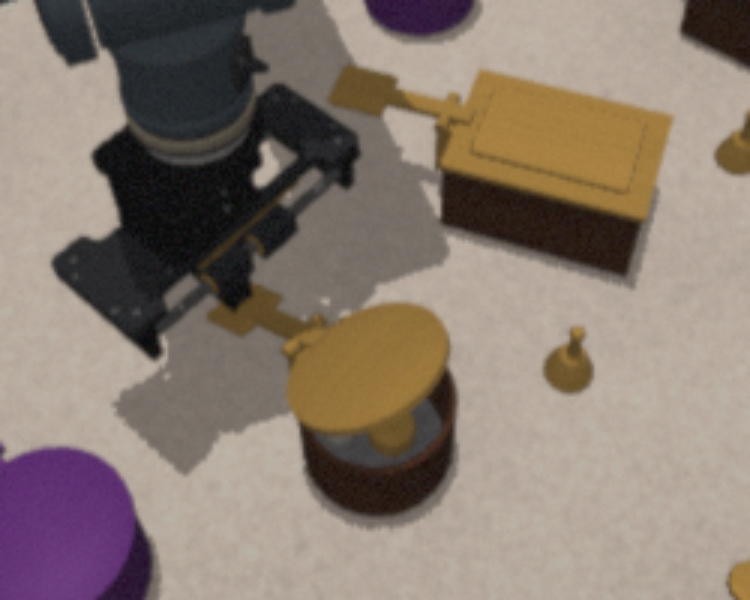

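The tips sit on the tab at about px (235,300) in the crop, and the lid is about half up. I'll press on to the stop.

Request:
step_arm --pt "3 6 0 0 0 0" --pt "6 12 0 0 0 0" --pt "8 14.5 0 0 0 0" --pt "10 17 0 0 0 0" --pt "10 17 0 0 0 0"

```text
t: 6.35
position: [0.4691, -0.2144, 0.0442]
orientation: [-1.576, 0.12, -0.137]
wrist_force: [-0.4, 0.8, 3.0]
opening: 0.003
```

```bash
python3 - <<'E'
from h import *
o=get_obs();print(o["joint_pos"],o["position"],o["wrist_force"])
s=grab_frame("scene")
cv2.imwrite("pics/s5.png",cv2.resize(s[150:350,120:370],(750,600)))
E
```

```text
[-0.64432623  0.69746345  1.85660281 -0.00400489  0.57378206 -2.04861425] [ 0.46909805 -0.21438523  0.04418923] [-0.38976685  0.79572218  2.9510146 ]
```

View pics/s5.png

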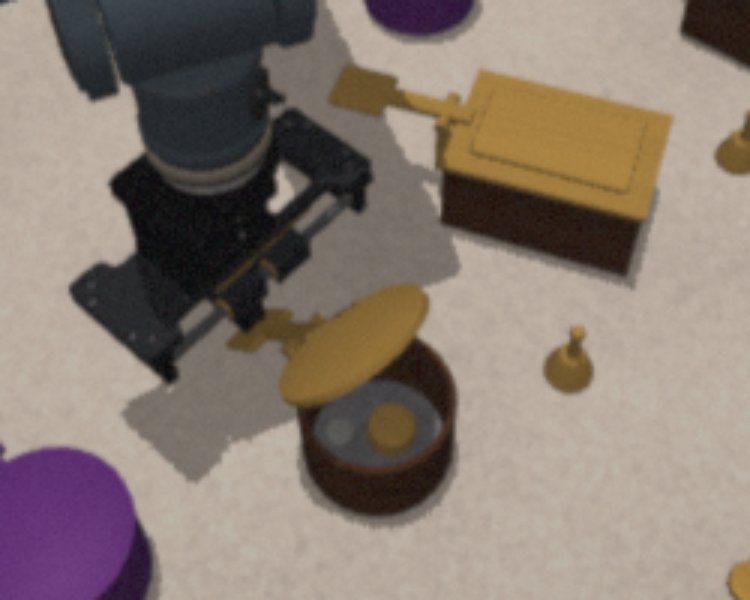

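The lid is well up and the force is only pivot friction, about 3 N, so it isn't at the stop yet. I'll go on in small steps.

Request:
step_arm --pt "1 1.5 0 0 0 0" --pt "2 3 0 0 0 0" --pt "2 3 0 0 0 0"

```text
t: 6.78
position: [0.4697, -0.2144, 0.0432]
orientation: [-1.576, 0.121, -0.134]
wrist_force: [-7.4, 0.9, 20.8]
opening: 0.001
```

The force jumped to 21 N with only 1 mm of travel, so the lid is at the stop. I'll retreat up and back.

Request:
step_arm --pt "-2 -4 0 0 0 0" --pt "-8 -20 0 0 0 0" --pt "-20 -50 0 0 0 0" --pt "-30 -100 0 0 0 0" --pt "-30 -130 0 0 0 0" --pt "-30 -130 0 0 0 0"

```text
t: 7.52
position: [0.4404, -0.2095, 0.1756]
orientation: [-1.58, 0.116, -0.139]
wrist_force: [0.1, 0.4, -0.3]
opening: 0.0
```

```bash
python3 - <<'E'
from h import *
o=get_obs();print(o["t"],o["position"],o["wrist_force"])
s=grab_frame("scene")
cv2.imwrite("pics/s6.png",cv2.resize(s,(800,600)))
cv2.imwrite("pics/t6.png",grab_frame("top"))
P=np.array([.5275,-.2235,.074])
for th in (.7,.8):
  c,s=np.cos(th),np.sin(th)
  for a in (.012,.112): # lid near/far top edge
    q=P+D*(a*c-.008*s)+[0,0,.008*c+a*s];u=proj("scene",q);print(th,a,u[0]*800/512,u[1]*600/384)
E
```

```text
7.525 [ 0.44040908 -0.20945885  0.1756422 ] [ 0.06085938  0.43450761 -0.26817237]
0.7 0.012 347.3766375587529 404.8362469233034
0.7 0.112 395.29707151546694 416.15508023557203
0.8 0.012 346.5197278376762 404.0245233995588
0.8 0.112 389.49983280413807 408.15741082774883
```

View pics/s6.png

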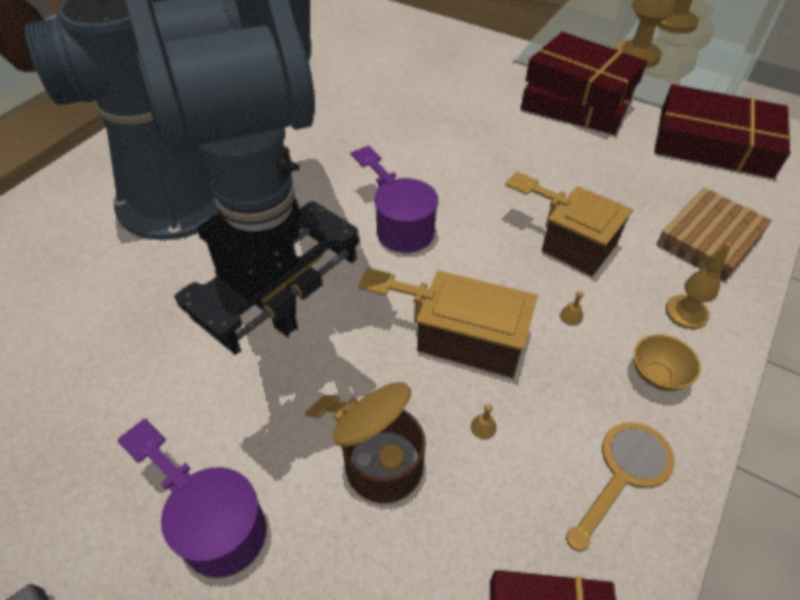

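View pics/t6.png

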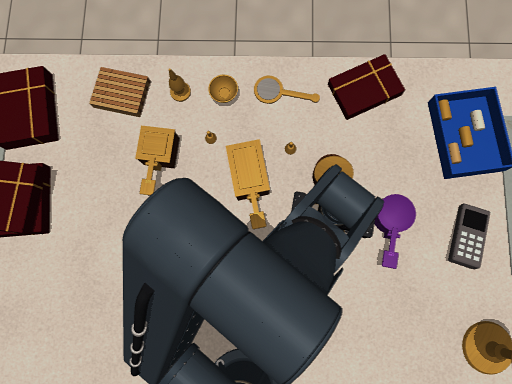

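With the arm clear, the scene shows the round lid tipped right up at px (372,413) and staying there. The square lid at (590,215) and the oblong lid at (478,305) are shut, and both bells stand at (573,307) and (484,420). Handing in.

```bash
python3 - <<'E'
from station import *
print(sign_off())
E
```

```text
the job is handed in; nothing more can be done
None
```

I pressed the round brass casket's tab down to its stop, and its lid tipped right up and stayed open after I let go. At the stop the force rose from 3 N to about 21 N over the last 1 mm. I then drew the arm back and handed the job in at about 7.6 s.

- **Final checks:** in the last images the round lid is wide open, the square and oblong lids are shut, both bells are standing and the purple look-alikes are untouched. The wrist force was about 0 N.
- **What went wrong:** on my first press I leaned the tool too far forward. The wrist came close to a singularity and the tool swung off over the lid, pushing it only slightly open. I backed off and finished with the tool upright.
- **Possible range violation:** during that swing, joint 6 read -2.854 rad, right at or about 0.004 rad past its stated limit of -2.85. I can't tell whether this counts as passing the range.

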